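# Close the finds jars, each with the lid that fits

## Task

The four glass jars of excavated finds on the lab bench are to be closed: put on each jar the lid that fits it, seated flat on the rim with its plug in the mouth, the square lid squared up with its jar. Set the lids down without dropping them, and leave the jars and the wash bottle standing where they are.

Things in the scene. Friction and masses are not known exactly. Their poses are not given: they have to be found in the camera images.
- jar_small: Small round glass jar, outside diameter 42 mm, mouth 36 mm across, 60 mm tall, walls 3 mm, open at the top, small lumps of charcoal lying in its lower half. Stands loose on the bench. Origin: centre of its underside, z up.
- jar_medium: Medium round glass jar, outside diameter 64 mm, mouth 58 mm across, 75 mm tall, walls 3 mm, open at the top, snail shells lying in its lower half. Stands loose on the bench. Origin: centre of its underside, z up.
- jar_large: Large round glass jar, outside diameter 86 mm, mouth 80 mm across, 85 mm tall, walls 3 mm, open at the top, potsherds lying in its lower half. Stands loose on the bench. Origin: centre of its underside, z up.
- jar_square: Square glass jar, 64 x 64 mm outside with sides along its x and y axes, mouth 58 x 58 mm, 80 mm tall, walls 3 mm, open at the top, bone splinters lying in its lower half. Stands loose on the bench. Origin: centre of its underside, z up.
- lid_small: White plastic round lid: flat plate 54 mm across, with a plug 20 mm across underneath. Plug 8 mm deep, plate 6 mm thick; on its middle a round knob 21 mm in diameter, 24 mm tall (38 mm overall). Fits the small jar: plug in the mouth with 8 mm play all round, plate on the rim. Lies loose, knob up. Origin: centre of the plug's underside (8 mm below the rim when closed), z up.
- lid_medium: White plastic round lid: flat plate 76 mm across, with a plug 42 mm across underneath. Plug 8 mm deep, plate 6 mm thick; on its middle a round knob 21 mm in diameter, 24 mm tall (38 mm overall). Fits the medium jar: plug in the mouth with 8 mm play all round, plate on the rim. Lies loose, knob up. Origin: centre of the plug's underside (8 mm below the rim when closed), z up.
- lid_large: White plastic round lid: flat plate 98 mm across, with a plug 64 mm across underneath. Plug 8 mm deep, plate 6 mm thick; on its middle a round knob 21 mm in diameter, 24 mm tall (38 mm overall). Fits the large jar: plug in the mouth with 8 mm play all round, plate on the rim. Lies loose, knob up. Origin: centre of the plug's underside (8 mm below the rim when closed), z up.
- lid_square: White plastic square lid: plate 76 x 76 mm, sides along its x and y, plug 42 x 42 mm underneath. Plug 8 mm deep, plate 6 mm thick; on its middle a round knob 21 mm in diameter, 24 mm tall (38 mm overall). Fits the square jar: plug in the mouth with 8 mm play all round, plate on the rim. Lies loose, knob up. Origin: centre of the plug's underside (8 mm below the rim when closed), z up.
- wash_bottle: Bystander: white plastic squeeze bottle with blue cap, 56 mm in diameter, 161 mm tall over its short bent spout, standing loose among the jars. Origin: centre of its underside, z up.
Mind the look-alikes: they are no part of the job. Leave any green or purple look-alike of the jar_square alone.

How it is judged:
At the end, for the whole second after the job is handed in: Each lid lies on its own jar: centred within 10 mm, plate on the rim within 3 mm of height, level within 0.06 rad; square lid parallel to its jar within 0.26 rad (any way round); jars upright within 30 mm of where they stood; wash bottle upright; all at rest (horizontal distance between lid_small and jar_small below 0.01 m and z of lid_small in the frame of jar_small between 0.049 and 0.055 m and angle between each of lid_small, jar_small, lid_medium, jar_medium, lid_large, jar_large, lid_square, jar_square's own z axis and vertical below 0.06 rad and distance of each of jar_small, jar_medium, jar_large, jar_square from where it was at the start of the episode below 0.03 m and linear speed of each of lid_small, jar_small, lid_medium, jar_medium, lid_large, jar_large, lid_square, jar_square below 0.02 m/s and horizontal distance between lid_medium and jar_medium below 0.01 m and z of lid_medium in the frame of jar_medium between 0.064 and 0.07 m and horizontal distance between lid_large and jar_large below 0.01 m and z of lid_large in the frame of jar_large between 0.074 and 0.08 m and horizontal distance between lid_square and jar_square below 0.01 m and z of lid_square in the frame of jar_square between 0.069 and 0.075 m and (angle between the x axis of lid_square and the x axis of jar_square, either way round below 0.26 rad or angle between the x axis of lid_square and the y axis of jar_square, either way round below 0.26 rad) and angle between wash_bottle's own z axis and vertical below 0.1 rad); the robot touches nothing.
It fails at once if a jar is knocked over or pushed more than 40 mm from where it stood (distance of any of jar_small, jar_medium, jar_large, jar_square from where it was at the start of the episode above 0.04 m or angle between any of jar_small, jar_medium, jar_large, jar_square's own z axis and vertical above 0.35 rad).
It fails at once if the wash bottle is knocked over or pushed more than 40 mm (angle between wash_bottle's own z axis and vertical above 0.35 rad or distance of wash_bottle from where it was at the start of the episode above 0.04 m).
It fails at once if a lid is dropped or thrown (falls freely from more than about 25 mm) ((linear speed of lid_small above 0.7 m/s and contact force between lid_small and the fingers below 0.01 N) or (linear speed of lid_medium above 0.7 m/s and contact force between lid_medium and the fingers below 0.01 N) or (linear speed of lid_large above 0.7 m/s and contact force between lid_large and the fingers below 0.01 N) or (linear speed of lid_square above 0.7 m/s and contact force between lid_square and the fingers below 0.01 N)).
It also fails if it takes over 128 s, if anything falls off the work surface, if the arm or the gripper's body presses on something with over 40 N, if the wrist force passes 120 N, or if a joint passes its speed limit or range.

## Robot

A 6-joint arm with a two-finger parallel gripper is mounted at the origin on the work surface. World frame = base frame: x ahead of the robot, y to its left, z up, the work surface at z = 0. Lengths are in m, angles in rad, forces in N, time in s.
With the tool pointing down it reaches from about 0.275 to 0.825 m from the base axis. Payload 5.2 kg.
Tool frame: the origin (TCP) lies at the very end of the fingers, on their centre line; the grasp point (between the pads) lies bot.hold_point_z behind it (bot.hold_point_z is the distance from the TCP to the grasp point, in m); z points along the fingers, y is the line along which they close (so a half turn about z gives the same grasp; the last joint's range is limited). The gripper opens to 93 mm and grips with 3 to 60 N. Pads are 15 mm wide; open, the fingers measure 128 mm over their backs; the gripper's body (75 mm by 188 mm) begins 65 mm behind the grasp point.
Start: joints at [-1.444, 0.259, 1.535, -0, 1.348, -0.203], TCP at [0.178, -0.52, 0.219] pointing down, gripper open.
Joint ranges: [-3.14, 3.14], [-0.91, 2.08], [0.19, 2.58], [-1.22, 4.36], [0.22, 2.71], [-3.12, 3.12]. Speed limits (rad/s): [2.57, 2.57, 3.14, 3.14, 3.14, 3.14].

## Interface

Orientations are given as a unit quaternion [x, y, z, w].
In Python, from plant import readout, read_camera, job, bot gives the robot as it stands.
- The arm moves only by the shell command python3 -m inch 'ROWS' [FORCE]. ROWS is JSON, a list of rows, each a list of 3 entries, a list of its own where there are three numbers: the shift along the tool's x, y, z in mm, then the turn, a rotation vector about the tool's x, y, z in rad, then the finger opening in mm, from 0 to 93. A call has 1 to 20 rows; each row shifts and turns the commanded pose from where the row before left it, along the tool's axes as they then stand; what a row does not reach is not made up. A row lasts 1/10 s, in which the tool goes at most 50 mm and 8.59 degrees, less where a joint would pass 70% of its speed; a pose out of reach is approached as far as the arm can. A call is refused whole if a number of a shift passes 50 or a number of a turn 0.15, either way. A call with a gripper value outside its range is refused whole. The fingers move at their own pace and stop on an object; FORCE is the grip in N (left out, the last holds). Time passes only in rows, so rows that do not move let the fingers close. It gives the time, the measured TCP pose, the force, the opening and the grip force at its end, in the units of the state.
- readout.state(): the state, without advancing time (a new reading comes with each control period).
- read_camera(name): name is "scene" or "top"; returns a dict with "image" (400x640x3 uint8, red, green, blue), "fx", "fy", "cx", "cy" (pixels), "cam_to_world" (4x4, takes a point from camera to world coordinates). Camera axes: x right, y down, z forward; pixel columns grow to the right and rows downward; lengths in m; the calibration is good to about 2 mm. A picture is of the moment at which its call begins. There is no depth.
- job.hand_in(): hands the job in; it is judged then, once.
The state is a dict: "time_s": time; "joint_pos": joint angles; "qd": joint speeds; "joint_torque": joint torques, N m; "position": TCP position; "eef_rot": TCP orientation; "contact_force": force on the tool from outside, world axes, zero at the start; "moment": the same for the moment, N m; "opening": finger opening in m; "finger_force": force on a finger pad.
Only numpy, scipy, OpenCV 4.12 (cv2) and the standard library are available. Lean on these libraries where they do the work, as an engineer would, in place of code of your own. Each camera call takes 0.05 s, during which the arm holds its last target. There are 200 camera calls.

## Working session

There is one attempt and no reset: what is moved stays moved. The work goes in short steps, Python scripts to look and compute and a shell command to move; the robot and the scene stay as the last step left them, time stands still between calls to the robot, and variables do not carry over. Pictures are saved under pics/ and viewed, at most 14 in all, crops included, and the job is handed in when it is done.

```bash
mkdir -p pics; python3 - <<'E'
from plant import readout, read_camera, job, bot
import cv2,numpy as np
for n in("top","scene"):
    c=read_camera(n); cv2.imwrite(f"pics/{n}0.png",c["image"][...,::-1]); print(n,c["fx"],c["fy"],c["cx"],c["cy"],np.round(c["cam_to_world"],4).tolist())
print(bot.hold_point_z,readout.state())
E
```

```text
top 387.70954722782756 387.70954722782756 318.0762587974619 206.88024568775933 [[-0.0169, -0.9992, 0.0362, 0.4091], [-0.9997, 0.0163, -0.017, -0.0151], [0.0164, -0.0364, -0.9992, 0.9307], [0.0, 0.0, 0.0, 1.0]]
scene 397.006124909101 397.006124909101 316.37778365345025 200.13027055601975 [[-0.8162, 0.3233, -0.4789, 0.9485], [0.5774, 0.4873, -0.6551, 0.6543], [0.0216, -0.8112, -0.5844, 0.6213], [0.0, 0.0, 0.0, 1.0]]
0.0188 {'time_s': 0.1, 'joint_pos': array([-1.44379025e+00,  2.59254870e-01,  1.53595691e+00, -1.33977179e-05,
        1.34800330e+00, -2.02799567e-01]), 'qd': array([ 0.00163872, -0.00182646, -0.00282982,  0.00011434, -0.00087276,
        0.00046869]), 'joint_torque': array([ 1.93296204e-03, -4.38213694e+01, -2.84641206e+01,  7.19022565e-02,
        3.61241447e-02, -3.64701532e-05]), 'position': array([ 0.17807733, -0.5198584 ,  0.21791577]), 'eef_rot': array([ 9.86433744e-01,  1.64157882e-01,  2.42074909e-05, -8.10875754e-04]), 'contact_force': array([0.02464218, 0.24714355, 0.84717588]), 'moment': array([-0.02871116, -0.00598775,  0.02954341]), 'finger_force': 0.0, 'opening': 0.09296726117423}
```

View pics/top0.png

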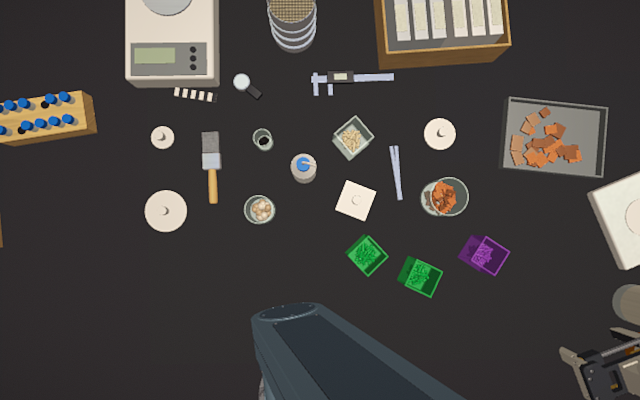

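View pics/scene0.png

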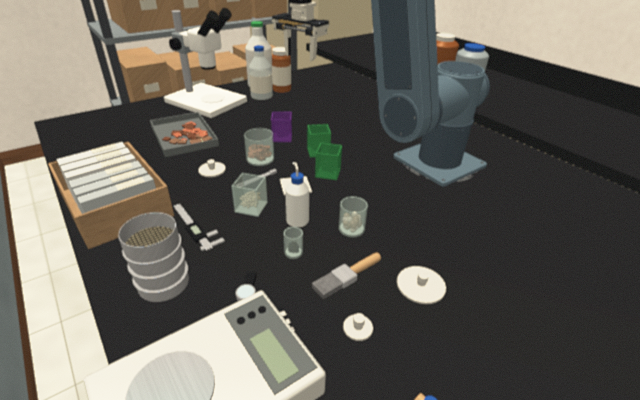

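The top view shows the lids at about (162,137) small, (166,211) large, (356,200) square and (440,134) medium. The jars are at (262,140) small, (259,209) medium, (353,138) square and (445,197) large, and the wash bottle is at (303,167). Next I'll zoom in on the jars and fit the lids.

```bash
cat > h.py <<'E'
from plant import readout, read_camera, job, bot
import cv2,numpy as np
from scipy.spatial.transform import Rotation as R
def ray(c,u,v,z):
    T=np.array(c["cam_to_world"]); d=T[:3,:3]@[(u-c["cx"])/c["fx"],(v-c["cy"])/c["fy"],1]
    return (T[:3,3]+d*(z-T[2,3])/d[2])[:2]
def proj(c,P):
    T=np.array(c["cam_to_world"]); p=(np.atleast_2d(P)-T[:3,3])@T[:3,:3]
    return np.c_[p[:,0]/p[:,2]*c["fx"]+c["cx"],p[:,1]/p[:,2]*c["fy"]+c["cy"]]
E
python3 - <<'E'
from h import *
c=read_camera("top"); im=c["image"]
m=(im.min(2)>165).astype(np.uint8)
for n,(u,v) in dict(small=(162,137),large=(166,211),medium=(440,134),square=(356,200)).items():
    w=np.zeros_like(m); w[v-26:v+27,u-26:u+27]=m[v-26:v+27,u-26:u+27]
    ct=max(cv2.findContours(w,0,cv2.CHAIN_APPROX_NONE)[0],key=cv2.contourArea)
    # world-plane fit at z=.014
    P=np.array([ray(c,*p[0],.014) for p in ct]).astype(np.float32)
    if n=="square":
        r=cv2.minAreaRect((P*1000).astype(np.float32));print(n,r)
    else:
        e=cv2.fitEllipse(P*1000);print(n,np.round(np.array(e[0]),1),np.round(e[1],1))
def crop(u0,v0,w,h,s): return cv2.resize(im[v0:v0+h,u0:u0+w],None,fx=s,fy=s,interpolation=cv2.INTER_CUBIC)[...,::-1]
a=np.vstack([np.hstack([crop(240,115,50,50,8*.74.__class__(0.75)) ,crop(233,185,50,50,6)]),np.hstack([crop(328,112,50,50,6),crop(418,171,54,50,6)[:, :300]])])
cv2.imwrite("pics/j.png",a)
E
```

```text
small [613.9 335.6] [50.4 51.8]
large [439.5 328.1] [94.6 95.6]
medium [ 613.5 -324.4] [73.3 73.7]
square ((456.8541259765625, -119.25489044189453), (76.46765899658203, 75.97917938232422), 67.5092544555664)
```

View pics/j.png

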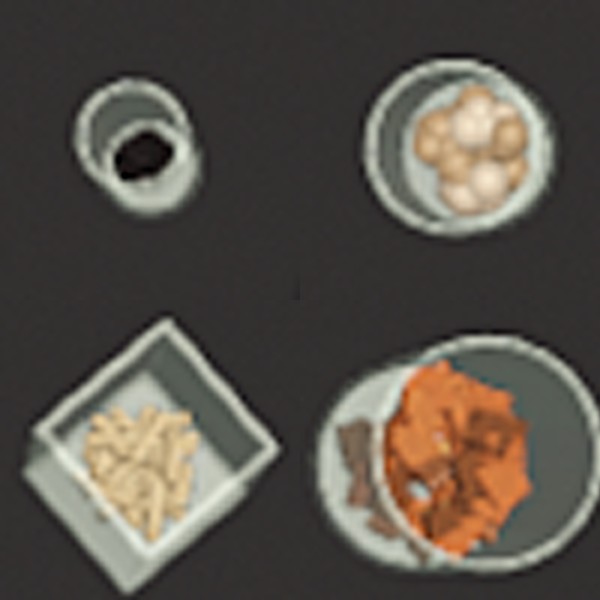

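The crops show bright rim rings, so I'll refine each centre by maximising brightness along the projected rim, then overlay the fits to check them.

```bash
python3 - <<'E'
from h import *
from scipy.optimize import differential_evolution as DE
from scipy.ndimage import map_coordinates
c=read_camera("top"); im=c["image"]; g=im.min(2).astype(float)
g=g
t=np.linspace(0,2*np.pi,120,endpoint=False)
def circ(x,y,z,r): return np.c_[x+r*np.cos(t),y+r*np.sin(t),0*t+z]
s=np.linspace(-1,1,30)
def sq(x,y,z,r,a):
    q=np.vstack([np.c_[s,0*s+k] for k in(-1,1)]+[np.c_[0*s+k,s] for k in(-1,1)])*r
    ca,sa=np.cos(a),np.sin(a); return np.c_[x+q[:,0]*ca-q[:,1]*sa,y+q[:,0]*sa+q[:,1]*ca,0*q[:,0]+z]
def val(P):
    u=proj(c,P); return map_coordinates(g,[u[:,1],u[:,0]],order=1)
big=cv2.resize(im,None,fx=4,fy=4,interpolation=cv2.INTER_CUBIC)[...,::-1].copy()
J=dict(small=(261.5,136.7,.06,.0195),medium=(258,209,.075,.0305),large=(499-.5-50,171+25,.085,.0415),square=(354,134.6,.08,.0305))
for n,(u,v,z,r) in J.items():
    x0,y0=ray(c,u,v,z)
    b=[(x0-.008,x0+.008),(y0-.008,y0+.008)]
    if n=="square":
        b.append((.4,1.2)); f=lambda p:-val(sq(p[0],p[1],z,r,p[2])).mean()+.5*val(sq(p[0],p[1],z,r+.004,p[2])).mean()
    else: f=lambda p:-val(circ(*p,z,r)).mean()+.5*val(circ(*p,z,r+.004)).mean()
    q=DE(f,b,seed=0); print(n,np.round([x0,y0],4),np.round(q.x,4),round(q.fun,1))
    P=sq(q.x[0],q.x[1],z,r,q.x[2]) if n=="square" else circ(*q.x,z,r)
    for a in proj(c,P): cv2.circle(big,tuple(int(k) for k in np.round(a*4+1.5)),0,(0,0,255),-1)
# bottle cap centre (blue)
cv2.imwrite("pics/o.png",cv2.resize(big[440:920,900:1920],None,fx=.78,fy=.78,interpolation=cv2.INTER_AREA))
# lids: model with plate
b=(im.min(2)>165)
# knob top position estimate via scene camera
s_=read_camera("scene"); si=s_["image"]; m=(si.min(2)>150).astype(np.uint8)
for n,(x,y) in dict(small=(.6139,.3356),large=(.4395,.3281),medium=(.6135,-.3244),square=(.4569,-.1193)).items():
    print(n,np.round(proj(s_,[x,y,.014]),1), np.round(proj(s_,[x,y,.038]),1))
E
```

```text
small [0.6012 0.095 ] [0.5997 0.0946] -117.4
medium [0.4376 0.1027] [0.4375 0.1021] -135.2
large [ 0.459  -0.3166] [ 0.4592 -0.3176] -125.3
square [ 0.5988 -0.1119] [ 0.5986 -0.1113  0.6878] -139.7
small [[358.1 325.8]] [[359.2 317.4]]
large [[421.  282.8]] [[423.1 274.6]]
medium [[211.8 168.4]] [[210.7 161.2]]
square [[295.2 184.5]] [[295.1 177.1]]
```

View pics/o.png

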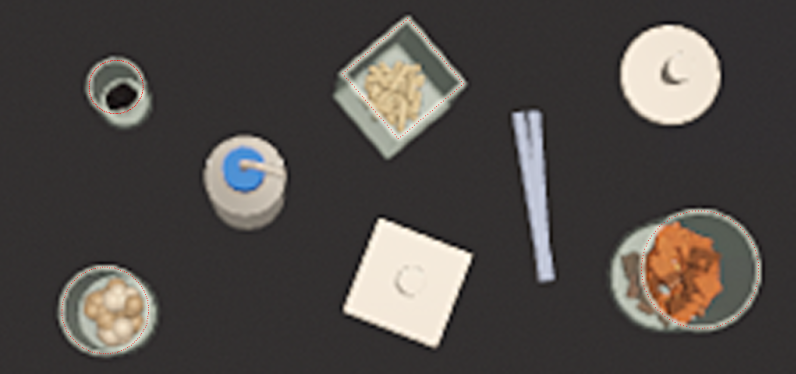

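```bash
cat > d.py <<'E'
import sys
from h import *
def go(x,y,z,psi=None):
    s=readout.state(); M=R.from_quat(s["eef_rot"]); A=M.as_matrix(); p=s["position"]
    cur=np.degrees(np.arctan2(A[1,0],A[0,0])); psi=cur if psi is None else psi
    a=np.radians(psi); B=np.array([[np.cos(a),np.sin(a),0],[np.sin(a),-np.cos(a),0],[0,0,-1]])
    d=np.array([x,y,z])-p
    print("t",round(s["time_s"],1),"pos",np.round(p*1e3,1),"psi",round(cur,2),"tilt",np.round(A[:2,2],4),"open",round(s["opening"]*1e3,1),"ff",round(s["finger_force"],1),"F",np.round(s["contact_force"],1))
    print("turnz",round(np.radians(cur-psi),4),"shift",np.round(B.T@d*1e3,1))
a=[float(v) for v in sys.argv[1:]]; go(*a)
E
python3 -m inch '[[[0,0,0],[0,0,0.11],50],[[0,0,0],[0,0,0.11],50],[[0,0,0],[0,0,0.11],50],[[30,-15,0],[0,0,0],50],[[34,-15,0],[0,0,0],50],[[34,-15,0],[0,0,0],50],[[34,-15,0],[0,0,0],50],[[34,-15,0],[0,0,0],50],[[34,-15,0],[0,0,0],50],[[34,-15,0],[0,0,0],50],[[34,-15,0],[0,0,0],50],[[34,-15,0],[0,0,0],50],[[34,-15,0],[0,0,0],50],[[34,-15,0],[0,0,0],50],[[34,-15,0],[0,0,0],50],[[31,-15,0],[0,0,0],50],[[0,0,0],[0,0,0],50],[[0,0,0],[0,0,0],50]]' 20; python3 d.py .6135 -.3245 .018 0; python3 - <<'E'
from h import *
c=read_camera("top"); print("bottle",ray(c,303.2,163.8,.13))
E
```

```text
time_s: 2.05
position: [0.6133, -0.3249, 0.2179]
eef_rot: [1.0, 0.001, -0.001, -0.0]
contact_force: [-0.3, -0.0, -0.7]
opening: 0.0502
finger_force: 0.0
t 2.0 pos [ 613.3 -324.9  217.9] psi 0.08 tilt [-0.0014  0.0003] open 50.2 ff 0.0 F [-0.3 -0.  -0.7]
turnz 0.0015 shift [  0.2  -0.4 199.9]
bottle [0.52800476 0.00053011]
```

```bash
python3 -m inch '[[[0,0,40],[0,0,0],50],[[0,0,40],[0,0,0],50],[[0,0,40],[0,0,0],50],[[0,0,30],[0,0,0],50],[[0,0,25],[0,0,0],50],[[0,0,15],[0,0,0],50],[[0,0,10],[0,0,0],50],[[0,0,0],[0,0,0],50],[[0,0,0],[0,0,0],10],[[0,0,0],[0,0,0],10],[[0,0,0],[0,0,0],10],[[0,0,0],[0,0,0],10],[[0,0,0],[0,0,0],10],[[0,0,0],[0,0,0],10]]' 20; python3 d.py .6135 -.3245 .23
```

```text
time_s: 3.5
position: [0.6136, -0.3256, 0.0195]
eef_rot: [1.0, -0.0, 0.0, 0.0]
contact_force: [-0.3, 1.4, 4.0]
opening: 0.0202
finger_force: 20.0
t 3.5 pos [ 613.6 -325.6   19.5] psi -0.01 tilt [ 0.001  -0.0007] open 20.2 ff 20.0 F [-0.3  1.4  4. ]
turnz 0.0 shift [-1.000e-01 -1.100e+00 -2.105e+02]
```

```bash
python3 -m inch '[[[0,0,-10],[0,0,0],10],[[0,0,-20],[0,0,0],10],[[0,0,-30],[0,0,0],10],[[0,0,-35],[0,0,0],10],[[0,0,-35],[0,0,0],10],[[0,0,-35],[0,0,0],10],[[0,0,-35],[0,0,0],10],[[0,0,-15],[0,0,0],10]]' ; python3 -m inch '[[[-6,-14,0],[0,0,0],10],[[-12,-28,0],[0,0,0],10],[[-14,-34,0],[0,0,0],10],[[-14,-34,0],[0,0,0],10],[[-14,-34,0],[0,0,0],10],[[-14,-34,0],[0,0,0],10],[[-14,-34,0],[0,0,0],10],[[-14,-34,0],[0,0,0],10],[[-14,-34,0],[0,0,0],10],[[-14,-34,0],[0,0,0],10],[[-14,-34,0],[0,0,0],10],[[-14,-34,0],[0,0,0],10],[[-11,-28,0],[0,0,0],10],[[-6,-17,0],[0,0,0],10],[[0,0,0],[0,0,0],10],[[0,0,0],[0,0,0],10]]'; python3 d.py .4375 .102 .0855 0
```

```text
time_s: 4.3
position: [0.6142, -0.3261, 0.2386]
eef_rot: [1.0, -0.0, 0.002, 0.002]
contact_force: [0.0, -0.8, 0.1]
opening: 0.0202
finger_force: 20.0
time_s: 5.9
position: [0.4383, 0.1016, 0.234]
eef_rot: [1.0, 0.001, 0.0, 0.0]
contact_force: [1.0, 0.2, -0.6]
opening: 0.0205
finger_force: 20.0
t 5.9 pos [438.3 101.6 234. ] psi 0.06 tilt [ 0.0006 -0.0005] open 20.5 ff 20.0 F [ 1.   0.2 -0.6]
turnz 0.0011 shift [ -0.8  -0.4 148.5]
```

```bash
python3 -m inch '[[[0,0,20],[0,0,0],10],[[0,0,30],[0,0,0],10],[[0,0,30],[0,0,0],10],[[0,0,25],[0,0,0],10],[[0,0,15],[0,0,0],10],[[0,0,10],[0,0,0],10],[[0,0,6],[0,0,0],10],[[0,0,4],[0,0,0],10],[[0,0,2],[0,0,0],10],[[0,0,2],[0,0,0],10],[[0,0,0],[0,0,0],10],[[0,0,0],[0,0,0],10]]'; python3 d.py .4375 .102 .0855 0
```

```text
time_s: 7.1
position: [0.4385, 0.1017, 0.09]
eef_rot: [1.0, -0.0, 0.0, 0.0]
contact_force: [-0.4, 0.6, -0.6]
opening: 0.0202
finger_force: 20.0
t 7.1 pos [438.5 101.7  90. ] psi -0.0 tilt [ 0.0008 -0.    ] open 20.2 ff 20.0 F [-0.4  0.6 -0.6]
turnz -0.0 shift [-1.  -0.3  4.5]
```

```bash
python3 -m inch '[[[0,0,1],[0,0,0],10],[[0,0,1],[0,0,0],10],[[0,0,1],[0,0,0],10],[[0,0,0],[0,0,0],10],[[0,0,0],[0,0,0],10]]'; python3 -m inch '[[[0,0,1],[0,0,0],10],[[0,0,0.5],[0,0,0],10],[[0,0,0],[0,0,0],10],[[0,0,0],[0,0,0],10]]'; python3 - <<'E'
from h import *
c=read_camera("scene");cv2.imwrite("pics/m1.png",cv2.resize(c["image"][150:290,250:450],None,fx=4,fy=4)[...,::-1])
E
```

```text
time_s: 7.6
position: [0.4382, 0.1016, 0.0866]
eef_rot: [1.0, -0.0, -0.0, 0.0]
contact_force: [-0.1, 0.2, -0.5]
opening: 0.0204
finger_force: 20.0
time_s: 8.0
position: [0.4385, 0.1016, 0.0864]
eef_rot: [1.0, -0.0, 0.001, 0.0]
contact_force: [-3.0, 0.3, 12.3]
opening: 0.0203
finger_force: 20.0
```

View pics/m1.png

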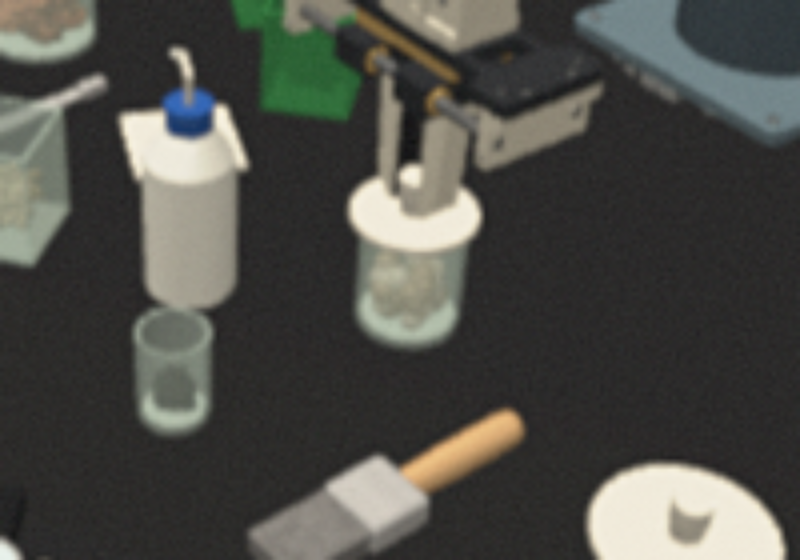

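The medium lid is seated: contact came at TCP z = 0.0865 and the plate is on the rim. I'll release it and fetch the large lid.

```bash
python3 -m inch '[[[0,0,-0.5],[0,0,0],10],[[0,0,0],[0,0,0],24],[[0,0,0],[0,0,0],35],[[0,0,0],[0,0,0],45],[[0,0,0],[0,0,0],45],[[0,0,-10],[0,0,0],45],[[0,0,-20],[0,0,0],45],[[0,0,-30],[0,0,0],45],[[0,0,-30],[0,0,0],45],[[0,-30,-10],[0,0,0],45],[[0,-35,0],[0,0,0],45],[[0,-35,0],[0,0,0],45],[[0,-35,0],[0,0,0],45],[[0,-35,0],[0,0,0],45],[[0,-35,0],[0,0,0],45],[[1,-21,0],[0,0,0],45],[[0,0,0],[0,0,0],45],[[0,0,0],[0,0,0],45]]'; python3 d.py .4395 .328 .019 0
```

```text
time_s: 9.85
position: [0.4391, 0.3275, 0.1858]
eef_rot: [1.0, 0.001, -0.0, 0.0]
contact_force: [0.5, -0.3, 0.5]
opening: 0.0455
finger_force: 0.0
t 9.8 pos [439.1 327.5 185.8] psi 0.06 tilt [-0.0002 -0.0006] open 45.5 ff 0.0 F [ 0.5 -0.3  0.5]
turnz 0.0011 shift [  0.4  -0.5 166.8]
```

```bash
python3 -m inch '[[[0,0,30],[0,0,0],45],[[0,0,40],[0,0,0],45],[[0,0,40],[0,0,0],45],[[0,0,30],[0,0,0],45],[[0,0,17],[0,0,0],45],[[0,0,10],[0,0,0],45],[[0,0,0],[0,0,0],45],[[0,0,0],[0,0,0],10],[[0,0,0],[0,0,0],10],[[0,0,0],[0,0,0],10],[[0,0,0],[0,0,0],10],[[0,0,0],[0,0,0],10]]' 30; python3 d.py .4395 .328 .24
python3 -m inch '[[[0,0,-10],[0,0,0],10],[[0,0,-20],[0,0,0],10],[[0,0,-30],[0,0,0],10],[[0,0,-35],[0,0,0],10],[[0,0,-35],[0,0,0],10],[[0,0,-35],[0,0,0],10],[[0,0,-35],[0,0,0],10],[[0,0,-15],[0,0,0],10],[[0,0,0],[0,0,0],10]]' ;python3 d.py .459 -.3175 .24 0
```

```text
time_s: 11.05
position: [0.4399, 0.3279, 0.0196]
eef_rot: [1.0, 0.0, 0.001, -0.0]
contact_force: [-0.2, -0.8, 5.9]
opening: 0.0201
finger_force: 30.0
t 11.1 pos [439.9 327.9  19.6] psi 0.0 tilt [0.0016 0.0006] open 20.1 ff 30.0 F [-0.2 -0.8  5.9]
turnz 0.0 shift [-4.000e-01 -1.000e-01 -2.204e+02]
time_s: 11.95
position: [0.4404, 0.3283, 0.2369]
eef_rot: [1.0, 0.0, 0.003, -0.001]
contact_force: [-0.1, -0.4, -1.2]
opening: 0.0202
finger_force: 30.0
t 11.9 pos [440.4 328.3 236.9] psi 0.0 tilt [0.0052 0.0025] open 20.2 ff 30.0 F [-0.1 -0.4 -1.2]
turnz 0.0001 shift [ 18.6 645.8  -3.1]
```

```bash
python3 -m inch '[[[0,12,0],[0,0,0],10],[[1,25,0],[0,0,0],10],[[1,35,0],[0,0,0],10],[[1,35,0],[0,0,0],10],[[1,35,0],[0,0,0],10],[[1,35,0],[0,0,0],10],[[1,35,0],[0,0,0],10],[[1,36,0],[0,0,0],10],[[1,36,0],[0,0,0],10],[[1,36,0],[0,0,0],10],[[1,36,0],[0,0,0],10],[[1,36,0],[0,0,0],10],[[1,36,0],[0,0,0],10],[[1,36,0],[0,0,0],10],[[1,36,0],[0,0,0],10],[[1,36,0],[0,0,0],10],[[1,36,0],[0,0,0],10],[[1,30,0],[0,0,0],10],[[1,15,0],[0,0,0],10],[[0,0,0],[0,0,0],10]]' ;python3 d.py .459 -.3175 .0965 0
```

```text
time_s: 13.95
position: [0.4561, -0.2906, 0.2319]
eef_rot: [1.0, -0.001, -0.001, -0.001]
contact_force: [-0.4, 0.5, -0.3]
opening: 0.0201
finger_force: 30.0
t 13.9 pos [ 456.1 -290.6  231.9] psi -0.16 tilt [-0.0024  0.002 ] open 20.1 ff 30.0 F [-0.4  0.5 -0.3]
turnz -0.0028 shift [  2.9  26.9 135.4]
```

```bash
python3 -m inch '[[[1,14,0],[0,0,0],10],[[2,13,0],[0,0,0],10],[[0,0,20],[0,0,0],10],[[0,0,30],[0,0,0],10],[[0,0,30],[0,0,0],10],[[0,0,20],[0,0,0],10],[[0,0,15],[0,0,0],10],[[0,0,8],[0,0,0],10],[[0,0,5],[0,0,0],10],[[0,0,0],[0,0,0],10],[[0,0,0],[0,0,0],10]]' ;python3 d.py .459 -.3175 .0965 0
```

```text
time_s: 15.05
position: [0.4607, -0.3168, 0.1065]
eef_rot: [1.0, 0.0, 0.001, 0.001]
contact_force: [0.2, 0.0, -1.4]
opening: 0.0202
finger_force: 30.0
t 15.1 pos [ 460.7 -316.8  106.5] psi 0.0 tilt [ 0.001 -0.001] open 20.2 ff 30.0 F [ 0.2  0.  -1.4]
turnz 0.0001 shift [-1.7  0.7 10. ]
```

```bash
python3 -m inch '[[[-1,0,3],[0,0,0],10],[[0,0,3],[0,0,0],10],[[0,0,1],[0,0,0],10],[[0,0,1],[0,0,0],10],[[0,0,1],[0,0,0],10],[[0,0,0],[0,0,0],10],[[0,0,0],[0,0,0],10]]'; python3 -m inch '[[[0,0,1],[0,0,0],10],[[0,0,0.5],[0,0,0],10],[[0,0,0],[0,0,0],10],[[0,0,0],[0,0,0],10]]'; python3 d.py .459 -.3175 .0965 0
```

```text
time_s: 15.75
position: [0.4592, -0.3165, 0.0967]
eef_rot: [1.0, -0.0, 0.0, 0.0]
contact_force: [-0.3, 0.7, -1.2]
opening: 0.0203
finger_force: 30.0
time_s: 16.15
position: [0.4593, -0.3165, 0.0966]
eef_rot: [1.0, -0.0, 0.0, 0.0]
contact_force: [-2.9, 3.5, 9.0]
opening: 0.0204
finger_force: 30.0
t 16.1 pos [ 459.3 -316.5   96.6] psi -0.0 tilt [ 0.0006 -0.0008] open 20.4 ff 30.0 F [-2.9  3.5  9. ]
turnz -0.0 shift [-0.3  1.   0.1]
```

```bash
python3 -m inch '[[[0,0,-0.5],[0,0,0],10],[[0,0,0],[0,0,0],24],[[0,0,0],[0,0,0],35],[[0,0,0],[0,0,0],45],[[0,0,0],[0,0,0],45],[[0,0,-10],[0,0,0],45],[[0,0,-20],[0,0,0],45],[[0,0,-30],[0,0,0],45],[[0,0,-30],[0,0,0],45],[[0,-30,0],[0,0,0],45],[[0,-35,0],[0,0,0],45],[[0,-35,0],[0,0,0],45],[[0,-35,0],[0,0,0],45],[[0,-35,0],[0,0,0],45],[[-2,-27,0],[0,0,0],45],[[0,0,0],[0,0,0],45],[[0,0,0],[0,0,0],45]]'; python3 d.py .457 -.119 .019 0
```

```text
time_s: 17.85
position: [0.4576, -0.1194, 0.1864]
eef_rot: [1.0, 0.001, 0.001, 0.001]
contact_force: [0.2, -0.9, -0.9]
opening: 0.0447
finger_force: 0.0
t 17.9 pos [ 457.6 -119.4  186.4] psi 0.09 tilt [ 0.0012 -0.0011] open 44.7 ff 0.0 F [ 0.2 -0.9 -0.9]
turnz 0.0015 shift [ -0.6  -0.4 167.4]
```

```bash
python3 -m inch '[[[0,0,30],[0,0,0],45],[[0,0,40],[0,0,0],45],[[0,0,40],[0,0,0],45],[[0,0,30],[0,0,0],45],[[0,0,17],[0,0,0],45],[[0,0,10],[0,0,0],45],[[0,0,0],[0,0,0],45],[[0,0,0],[0,0,0],10],[[0,0,0],[0,0,0],10],[[0,0,0],[0,0,0],10],[[0,0,0],[0,0,0],10],[[0,0,0],[0,0,0],10]]' 30; python3 d.py .457 -.119 .24
python3 -m inch '[[[0,0,-10],[0,0,0],10],[[0,0,-20],[0,0,0],10],[[0,0,-30],[0,0,0],10],[[0,0,-30],[0,0,0.07],10],[[0,0,-30],[0,0,0.07],10],[[0,0,-20],[0,0,0.07],10],[[0,0,-15],[0,0,0.07],10],[[0,0,-5],[0,0,0.07],10],[[0,0,0],[0,0,0.07],10],[[0,0,0],[0,0,0.07],10],[[0,0,0],[0,0,0],10],[[0,0,0],[0,0,0],10]]' ;python3 d.py .5985 -.111 .0915; python3 - <<'E'
from h import *
c=read_camera("top");cv2.imwrite("pics/s1.png",cv2.resize(c["image"][80:260,300:500],None,fx=3,fy=3)[...,::-1])
E
```

```text
time_s: 19.05
position: [0.4579, -0.1198, 0.0195]
eef_rot: [1.0, 0.0, 0.001, 0.001]
contact_force: [-0.3, -0.4, 5.4]
opening: 0.0201
finger_force: 30.0
t 19.1 pos [ 457.9 -119.8   19.5] psi 0.0 tilt [ 0.0016 -0.001 ] open 20.1 ff 30.0 F [-0.3 -0.4  5.4]
turnz 0.0 shift [  -0.9   -0.8 -220.5]
time_s: 20.25
position: [0.4571, -0.1193, 0.1789]
eef_rot: [0.97, -0.242, -0.0, -0.0]
contact_force: [-0.2, 0.4, -0.7]
opening: 0.0203
finger_force: 30.0
t 20.2 pos [ 457.1 -119.3  178.9] psi -27.98 tilt [-0.      0.0001] open 20.3 ff 30.0 F [-0.2  0.4 -0.7]
turnz 0.0 shift [121.  -73.6  87.4]
```

View pics/s1.png

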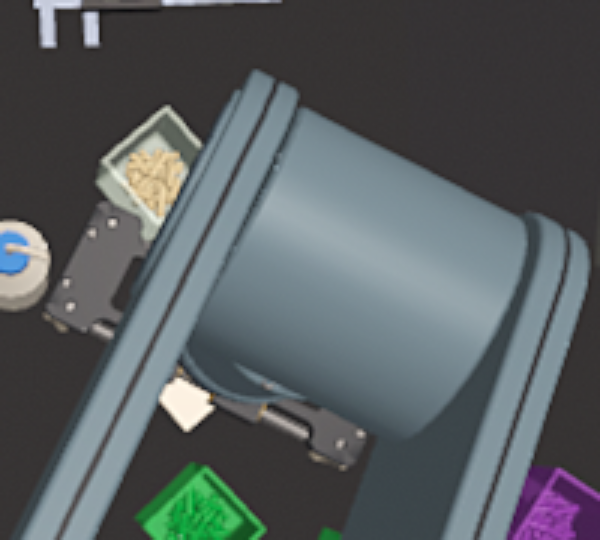

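The lid's visible corner is parallel to the jar's edges. Going on to the square jar.

```bash
python3 -m inch '[[[12,-7,0],[0,0,0],10],[[25,-15,0],[0,0,0],10],[[30,-18,0],[0,0,0],10],[[30,-18,0],[0,0,0],10],[[18,-11,0],[0,0,0],10],[[6,-5,0],[0,0,0],10],[[0,0,10],[0,0,0],10],[[0,0,20],[0,0,0],10],[[0,0,20],[0,0,0],10],[[0,0,15],[0,0,0],10],[[0,0,8],[0,0,0],10],[[0,0,4],[0,0,0],10],[[0,0,0],[0,0,0],10],[[0,0,0],[0,0,0],10]]' ;python3 d.py .5985 -.111 .0915 -28.1
```

```text
time_s: 21.7
position: [0.5991, -0.1113, 0.1024]
eef_rot: [0.97, -0.243, 0.001, 0.0]
contact_force: [0.5, -0.4, -0.2]
opening: 0.0202
finger_force: 30.0
t 21.7 pos [ 599.1 -111.3  102.4] psi -28.09 tilt [ 0.0012 -0.0005] open 20.2 ff 30.0 F [ 0.5 -0.4 -0.2]
turnz 0.0002 shift [-0.7  0.  10.9]
```

```bash
python3 -m inch '[[[0,0,4],[0,0,0],10],[[0,0,3],[0,0,0],10],[[0,0,1],[0,0,0],10],[[0,0,1],[0,0,0],10],[[0,0,1],[0,0,0],10],[[0,0,0],[0,0,0],10],[[0,0,0],[0,0,0],10]]'; python3 -m inch '[[[0,0,1],[0,0,0],10],[[0,0,0.5],[0,0,0],10],[[0,0,0],[0,0,0],10],[[0,0,0],[0,0,0],10]]'; python3 d.py .5985 -.111 .0915 0
```

```text
time_s: 22.4
position: [0.5988, -0.1111, 0.0917]
eef_rot: [0.97, -0.243, 0.0, 0.0]
contact_force: [0.6, -0.3, -0.0]
opening: 0.0202
finger_force: 30.0
time_s: 22.8
position: [0.5989, -0.1111, 0.0915]
eef_rot: [0.97, -0.243, 0.0, 0.0]
contact_force: [-2.4, 0.9, 6.9]
opening: 0.0204
finger_force: 30.0
t 22.8 pos [ 598.9 -111.1   91.5] psi -28.08 tilt [ 0.0008 -0.0004] open 20.4 ff 30.0 F [-2.4  0.9  6.9]
turnz -0.4901 shift [-0.4 -0.1  0. ]
```

```bash
python3 -m inch '[[[0,0,-0.5],[0,0,0],10],[[0,0,0],[0,0,0],24],[[0,0,0],[0,0,0],35],[[0,0,0],[0,0,0],45],[[0,0,0],[0,0,0],45],[[0,0,-10],[0,0,0],45],[[0,0,-20],[0,0,0],45],[[0,0,-30],[0,0,0],45],[[0,0,-30],[0,0,-0.105],45],[[0,0,-20],[0,0,-0.105],45],[[0,0,0],[0,0,-0.105],45],[[0,0,0],[0,0,-0.105],45],[[0,0,0],[0,0,-0.105],45],[[0,0,0],[0,0,-0.105],45],[[0,0,0],[0,0,-0.105],45],[[0,0,0],[0,0,-0.105],45],[[0,0,0],[0,0,0],45]]'; python3 -m inch '[[[7,-15,0],[0,0,0],45],[[14,-35,0],[0,0,0],45],[[14,-35,0],[0,0,0],45],[[14,-35,0],[0,0,0],45],[[14,-35,0],[0,0,0],45],[[14,-35,0],[0,0,0],45],[[14,-35,0],[0,0,0],45],[[14,-35,0],[0,0,0],45],[[14,-35,0],[0,0,0],45],[[14,-35,0],[0,0,0],45],[[14,-35,0],[0,0,0],45],[[14,-35,0],[0,0,0],45],[[6,-15,0],[0,0,0],45],[[0,0,0],[0,0,0],45],[[0,0,0],[0,0,0],45]]'; python3 d.py .614 .336 .019
```

```text
time_s: 24.5
position: [0.5989, -0.1111, 0.2014]
eef_rot: [0.985, 0.174, 0.0, 0.0]
contact_force: [0.3, 0.1, 0.8]
opening: 0.0452
finger_force: 0.0
time_s: 26.0
position: [0.6132, 0.3355, 0.2005]
eef_rot: [0.985, 0.174, -0.0, 0.0]
contact_force: [-0.2, 0.1, -0.1]
opening: 0.0449
finger_force: 0.0
t 26.0 pos [613.2 335.5 200.5] psi 20.03 tilt [-0.0004 -0.001 ] open 44.9 ff 0.0 F [-0.2  0.1 -0.1]
turnz 0.0 shift [ 9.000e-01 -1.000e-01  1.815e+02]
```

Descend, grip and lift the small lid. Travel to the jar at (0.600, 0.0945) comes next.

```bash
python3 -m inch '[[[1,0,30],[0,0,0],45],[[0,0,40],[0,0,0],45],[[0,0,40],[0,0,0],45],[[0,0,30],[0,0,0],45],[[0,0,25],[0,0,0],45],[[0,0,11],[0,0,0],45],[[0,0,5],[0,0,0],45],[[0,0,0],[0,0,0],45],[[0,0,0],[0,0,0],10],[[0,0,0],[0,0,0],10],[[0,0,0],[0,0,0],10],[[0,0,0],[0,0,0],10],[[0,0,0],[0,0,0],10]]' 25; python3 d.py .614 .336 .24
python3 -m inch '[[[0,0,-10],[0,0,0],10],[[0,0,-20],[0,0,0],10],[[0,0,-30],[0,0,0],10],[[0,0,-30],[0,0,0],10],[[0,0,-30],[0,0,0],10],[[0,0,-30],[0,0,0],10],[[0,0,-10],[0,0,0],10],[[0,0,0],[0,0,0],10],[[0,0,0],[0,0,0],10]]' ;python3 d.py .5995 .0945 .0715
```

```text
time_s: 27.3
position: [0.6149, 0.3366, 0.0206]
eef_rot: [0.985, 0.174, 0.001, -0.0]
contact_force: [-0.5, -1.1, 3.7]
opening: 0.0204
finger_force: 25.0
t 27.3 pos [614.9 336.6  20.6] psi 20.05 tilt [0.0014 0.0005] open 20.4 ff 25.0 F [-0.5 -1.1  3.7]
turnz 0.0 shift [  -1.1    0.3 -219.4]
time_s: 28.2
position: [0.6137, 0.3361, 0.1782]
eef_rot: [0.985, 0.174, -0.001, 0.0]
contact_force: [0.6, 0.0, -0.4]
opening: 0.0204
finger_force: 25.0
t 28.2 pos [613.7 336.1 178.2] psi 20.04 tilt [-0.002  -0.0007] open 20.4 ff 25.0 F [ 0.6  0.  -0.4]
turnz 0.0 shift [-96.1 222.1 106.7]
```

```bash
python3 -m inch '[[[-6,14,0],[0,0,0],10],[[-12,28,0],[0,0,0],10],[[-15,35,0],[0,0,0],10],[[-15,35,0],[0,0,0],10],[[-15,35,0],[0,0,0],10],[[-15,35,0],[0,0,0],10],[[-12,26,0],[0,0,0],10],[[-6,14,0],[0,0,0],10],[[0,0,10],[0,0,0],10],[[0,0,20],[0,0,0],10],[[0,0,25],[0,0,0],10],[[0,0,20],[0,0,0],10],[[0,0,10],[0,0,0],10],[[0,0,6],[0,0,0],10],[[0,0,4],[0,0,0],10],[[0,0,0],[0,0,0],10],[[0,0,0],[0,0,0],10]]' ;python3 d.py .5995 .0945 .0725
```

```text
time_s: 29.9
position: [0.6009, 0.095, 0.0854]
eef_rot: [0.985, 0.174, 0.001, 0.0]
contact_force: [-0.1, 0.4, -0.4]
opening: 0.0204
finger_force: 25.0
t 29.9 pos [600.9  95.   85.4] psi 20.05 tilt [0.0015 0.    ] open 20.4 ff 25.0 F [-0.1  0.4 -0.4]
turnz 0.0 shift [-1.5  0.  12.9]
```

```bash
python3 -m inch '[[[-1,0,4],[0,0,0],10],[[0,0,4],[0,0,0],10],[[0,0,2],[0,0,0],10],[[0,0,1],[0,0,0],10],[[0,0,1],[0,0,0],10],[[0,0,0],[0,0,0],10],[[0,0,0],[0,0,0],10]]'; python3 -m inch '[[[0,0,1],[0,0,0],10],[[0,0,0.5],[0,0,0],10],[[0,0,0],[0,0,0],10],[[0,0,0],[0,0,0],10]]'; python3 d.py .5995 .0945 .0725
```

```text
time_s: 30.6
position: [0.5994, 0.0945, 0.0727]
eef_rot: [0.985, 0.174, 0.0, 0.0]
contact_force: [0.3, -0.3, -0.3]
opening: 0.0203
finger_force: 25.0
time_s: 31.0
position: [0.5998, 0.0947, 0.0726]
eef_rot: [0.985, 0.174, 0.001, 0.0]
contact_force: [-2.2, 0.9, 7.4]
opening: 0.0203
finger_force: 25.0
t 31.0 pos [599.8  94.7  72.6] psi 20.04 tilt [0.0014 0.0001] open 20.3 ff 25.0 F [-2.2  0.9  7.4]
turnz 0.0 shift [-0.3  0.1  0.1]
```

```bash
python3 -m inch '[[[0,0,-0.5],[0,0,0],10],[[0,0,0],[0,0,0],24],[[0,0,0],[0,0,0],35],[[0,0,0],[0,0,0],45],[[0,0,0],[0,0,0],45],[[0,0,-10],[0,0,0],45],[[0,0,-20],[0,0,0],45],[[0,0,-30],[0,0,0],45],[[0,0,-30],[0,0,0],45],[[0,0,-30],[0,0,0],45],[[0,-30,0],[0,0,0],45],[[0,-35,0],[0,0,0],45],[[0,-35,0],[0,0,0],45],[[0,-35,0],[0,0,0],45],[[0,-35,0],[0,0,0],45],[[0,-35,0],[0,0,0],45],[[0,-35,0],[0,0,0],45],[[0,-35,0],[0,0,0],45],[[0,-20,0],[0,0,0],45],[[0,0,0],[0,0,0],45]]'; python3 - <<'E'
from h import *
c=read_camera("top");im=c["image"];m=(im.min(2)>165).astype(np.uint8)
cv2.imwrite("pics/e1.png",cv2.resize(im[100:250,220:480],None,fx=3,fy=3)[...,::-1])
for n,(x,y,h) in dict(small=(.5997,.0946,.06),large=(.4592,-.3176,.085),medium=(.4375,.1021,.075),square=(.5986,-.1113,.08)).items():
    z=h+.006; u,v=np.round(proj(c,[x,y,z])[0]).astype(int)
    w=np.zeros_like(m); k=30; w[v-k:v+k,u-k:u+k]=m[v-k:v+k,u-k:u+k]
    ct=max(cv2.findContours(w,0,cv2.CHAIN_APPROX_NONE)[0],key=cv2.contourArea)
    P=np.array([ray(c,*p[0],z) for p in ct]).astype(np.float32)*1000
    r=cv2.minAreaRect(P) if n=="square" else cv2.fitEllipse(P)
    print(n,np.round(np.array(r[0])-[x*1e3,y*1e3],1),np.round(r[1],1),r[2])
c=read_camera("scene");cv2.imwrite("pics/e2.png",cv2.resize(c["image"][100:290,170:430],None,fx=3,fy=3)[...,::-1])
E
```

```text
time_s: 33.0
position: [0.497, 0.3743, 0.1924]
eef_rot: [0.984, 0.176, 0.0, -0.001]
contact_force: [0.5, -0.4, 0.3]
opening: 0.0448
finger_force: 0.0
small [-1.4  0.1] [51.1 51.9] 108.60908508300781
large [-0.2  5.5] [ 93.2 104. ] 11.883801460266113
medium [ 0.9 -0.1] [72.9 73.4] 21.601470947265625
square [-0.8  1.5] [75.4 75.7] 39.40082550048828
```

View pics/e1.png

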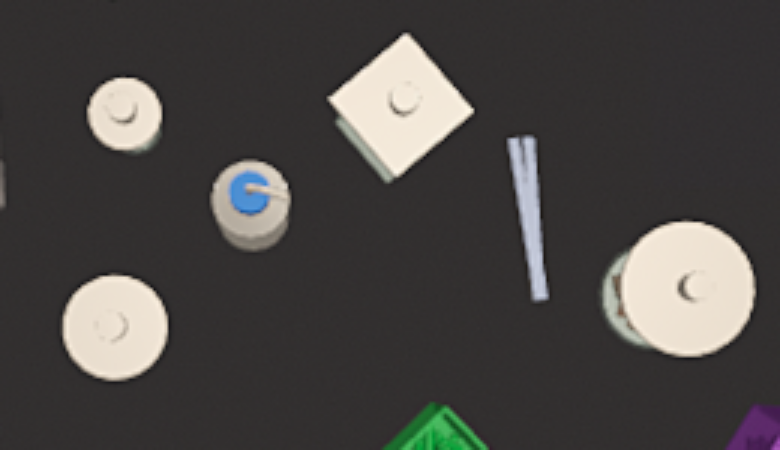

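View pics/e2.png

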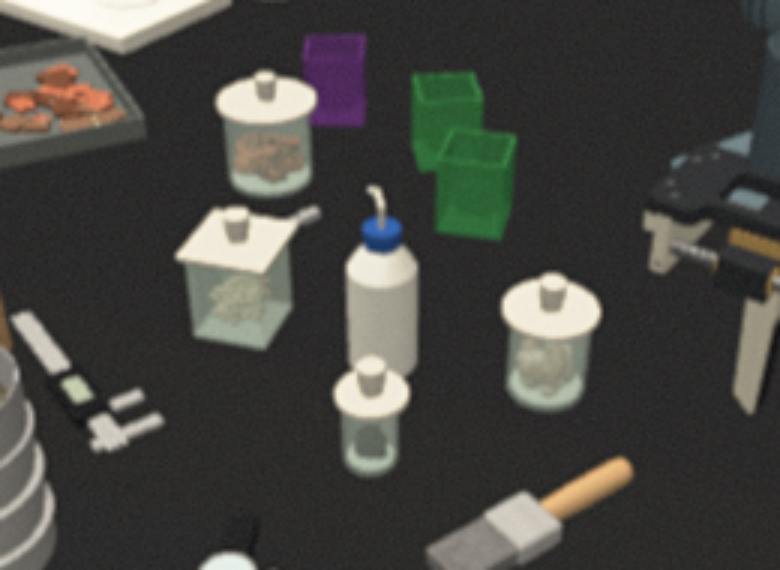

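Both views show all four lids flat and centred, with the square lid parallel to its jar and the bottle standing. The large lid's 5 mm fit offset comes from the bright jar wall merging into the blob; its plate centre at (449,196) matches the jar.

```bash
python3 -c "
from plant import job
print(job.hand_in())"
```

```text
the job is handed in; nothing more can be done
None
```

All four lids are seated on their matching jars, the square one parallel to its jar, with the jars and wash bottle still standing; I handed the job in at about 33 s, and no verdict was returned.

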